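# Reverse the drying rotator at its gated changeover lever

### The arm

A 6-joint arm with a two-finger parallel gripper is mounted at the origin on the work surface. World frame = base frame: x ahead of the robot, y to its left, z up, the work surface at z = 0. Lengths are in m, angles in rad, forces in N, time in s.
With the tool pointing down it reaches from about 0.325 to 0.925 m from the base axis. Payload 3.1 kg.
Tool frame: the origin (TCP) lies on the mounting face of the last link; the fingertips stand 173 mm ahead of it and the grasp point (between the pads) lies 155 mm ahead of it (robot.tcp_to_tips is the distance from the TCP to the fingertips, in m); z points along the fingers, y is the line along which they close (so a half turn about z gives the same grasp; the last joint's range is limited). The gripper opens to 85 mm and grips with 20 to 120 N. Pads are 22 mm wide; open, the fingers measure 114 mm over their backs; the gripper's body (76 mm by 85 mm) begins 54 mm behind the grasp point. The pads swing forward as they close: fully open they stand 13 mm farther back than shut.
Start: joints at [1.067, 0.217, 1.613, -0, 1.311, -0.112], TCP at [0.239, 0.578, 0.405] pointing down, gripper open.
Joint ranges: [-2.75, 2.75], [-0.78, 2.1], [0.31, 2.55], [-1.13, 4.27], [0.13, 2.63], [-2.58, 2.58]. Speed limits (rad/s): [2.79, 2.79, 3.14, 3.14, 3.14, 3.14].

### API

Orientations are given as [roll, pitch, yaw] about the fixed x, y, z axes, in that order (R = Rz(yaw) Ry(pitch) Rx(roll)).
In Python, from workcell import robot gives the robot as it stands. The module is installed in compiled form; this text tells all that it offers.
- The arm moves only by the tool step_arm, never from a script. Its argument "motion" is a list of rows, each an object of numbers: "x", "y", "z": the shift along the world's x, y, z scaled (see below); "ax", "ay", "az": the turn, a rotation vector about the world's x, y, z scaled (see below); "claw": the closure, from -1 (fully open) to 1 (shut), so that 0 is half open. In form: [{"x": .., "y": .., "z": .., "ax": .., "ay": .., "az": .., "claw": ..}, ...]. A call has 1 to 10 rows; each row is the pose to reach, as a shift and turn from the pose commanded when the call began; what a row does not reach only later rows make up. The controller multiplies each number of a shift by 300 mm and each number of a turn by 90 degrees. A row lasts 1/10 s, in which the tool goes at most 50 mm and 8.59 degrees, less where a joint would pass 70% of its speed; a pose out of reach is approached as far as the arm can. A call with a number of a shift or a turn outside -1 to 1 is refused whole. A call with a gripper value outside its range is refused whole. The fingers move at their own pace and stop on an object; the grip force is fixed at half the most. Time passes only in rows, so rows that repeat a pose let the fingers close. It gives the time, the measured TCP pose, the force and the opening at its end, in the units of the state.
- robot.sense(): the state, without advancing time (a new reading comes with each control period).
- robot.capture(name): name is "scene" or "top" or "wrist"; returns the picture (384x512x3 uint8, red, green, blue); there is no depth.
- robot.calibration(name): a dict with "fx", "fy", "cx", "cy" (pixels), "origin" and "rotation" of the camera in the world. Camera axes: x right, y down, z forward; pixel columns grow to the right and rows downward; lengths in m; the calibration is good to about 2 mm. The wrist camera is an equidistant fisheye: a pixel r from the principal point sees the ray r / f radians off the axis. A picture is of the moment at which its call begins: read the wrist's pose just before it. calibration takes no time and is no camera call; for the wrist camera it gives the pose at the moment of the call.
- robot.job_done(): hands the job in, once; it reports no verdict.
The state is a dict: "clock": time; "joint_pos": joint angles; "joint_vel": joint speeds; "joint_efforts": joint torques, N m; "position": TCP position; "tool_rot": TCP orientation; "contact_force": force on the tool from outside, world axes, zero at the start; "wrist_torque": the same for the moment, N m; "gripper_width": finger opening in m.
Only numpy, scipy, OpenCV 4.12 (cv2) and the standard library are available. Lean on these libraries where they do the work, as an engineer would, in place of code of your own. Each camera call takes 0.05 s, during which the arm holds its last target. There are 200 camera calls.

### The job

First lift the pine block off the controller and set it down upright, without dropping it, on the bare wood of the plank in the gap between the two wet frames. Then reverse the drying rotator: push the knobbed lever along its Z-shaped gate to centre off, leave it there for two full seconds, then push it across and fully home at the far end of the gate. Leave the wet frames and everything else on the bench where they are.

Things in the scene. Friction and masses are not known exactly. Their poses are not given: they have to be found in the camera images.
- controller: Reversing controller: fixed grey box 170 (x) x 190 (y) x 90 tall, aluminium top plate, turned up to 55 degrees either way. Origin: centre of its underside. A black ball knob on a steel stem 10 thick sticks up through a Z-shaped slot, legs 14 wide; the stem can only follow the Z. A steel pilot lamp, 26 across, 33 tall, stands on the plate at (-64, -73).
- gate_run (a point): Start end of the Z slot, on the plate, at (-15, 34) in the controller's axes. This running leg goes along the controller's -y from here to the centre-off cross leg at y = 0, where a solid tongue stops the stem.
- gate_off (a point): Middle of the Z slot, on the plate, at the controller's (0, 0): the centre-off cross leg, along the controller's x from -15 to +15.
- gate_reverse (a point): Far end of the Z slot, on the plate, at (15, -34) in the controller's axes: the reverse leg goes along -y from the cross leg's +x end to here.
- throw (a joint): Main swing of the stem about a pivot 30 above the bench, rad: +0.40 fully at the running end (controller's +y), 0 = centre off, -0.40 fully at the reverse end (-y). Stiff (about 1.5 N at the knob), no spring, stays where it is left. Starts between 0.30 and 0.39.
- shift (a joint): Side swing of the stem about the same pivot, rad: about -0.25 in the running leg (controller's -x side), about +0.25 in the reverse leg (+x side); it can change only at centre off. Same stiffness.
- knob_center (a point): Centre of the black ball knob, 36 across, at the top of the stem, 135 from the pivot, so about 160 above the bench. It travels about 50 either side of centre along the controller's y and 34 either side along x.
- plank: Fixed plank 420 (x) x 170 (y) x 18 thick; origin: centre of its underside. Two pine support blocks 70 x 70 x 65 are fixed on it, centred at x = -140 and +140, each carrying a wet frame. The gap between the frames, centred on the plank, is bare wood, about 180 long.
- prop_block: Loose pine block 45 x 45 x 75 tall (about 90 g), standing upright on the controller's plate over the reverse leg, in the lever's way; origin: centre of its underside, z up.
- frame_near: Freshly lacquered dark red-brown grid frame 95 (x) x 150 (y) x 7, loose, wet, lying on the plank's support block at x = -140; its top is 90 above the bench. Origin: centre of its underside.
- frame_far: The same sort of wet frame on the support block at x = +140.
- lacquer_jar: closed round jar, 64 across, 75 tall; a bystander.
- tin: closed round can, 56 across, 85 tall; a bystander.
- bowl: small white bowl, 90 across, 45 tall; a bystander.
- spare_block: loose pine block 70 x 60 x 50, on the bench; a bystander.
- spatula: spatula lying flat on the bench, origin under its middle; a bystander.
- lacquer_brush: brush lying flat on the bench, origin under its middle; a bystander.
There are look-alikes about, which are no part of the job. Leave any green or yellow look-alike of the prop_block alone.

How it is judged:
On the way, in this order (a step that is already met when the one before it is completed fails the run):
1. the pine block stands, released, on the plank in the gap between the wet frames (x of prop_block in the frame of plank between -0.065 and 0.065 m and y of prop_block in the frame of plank between -0.075 and 0.075 m and z of prop_block in the frame of plank between 0.01 and 0.025 m and angle between prop_block's own z axis and vertical below 0.12 rad and linear speed of prop_block below 0.04 m/s and contact force between the fingers and prop_block below 0.1 N), for 0.3 s.
2. the lever rests at centre off (within 0.1 rad) for at least 1.5 s (value of joint throw between -0.1 and 0.1 rad), for 1.5 s.
3. the lever is fully home at the reverse end (value of joint throw below -0.33 rad and value of joint shift above 0.17 rad), for 0.2 s.
At the end, for the whole second after the job is handed in: The lever is at the reverse end of the gate (throw below -0.33 rad, shift above 0.17 rad) and still; the pine block stands upright (within 0.12 rad), released and at rest on the plank, its centre within 65 mm of the plank's centre along it and 75 mm across it (all of step 1 and all of step 3 and velocity of joint throw between -0.05 and 0.05 rad/s); the robot touches nothing.
It fails at once if a wet frame is shifted by more than 10 mm (distance of any of frame_near, frame_far from where it was at the start of the episode above 0.01 m).
It fails at once if a bystander is shifted by more than 30 mm (distance of any of lacquer_jar, tin, bowl, spare_block, spatula, lacquer_brush from where it was at the start of the episode above 0.03 m).
It fails at once if the pine block is dropped (faster than 0.8 m/s near the plank or bench) (height (world z) of prop_block below 0.07 m and linear speed of prop_block above 0.8 m/s).
It also fails if it takes over 72 s, if anything falls off the work surface, if the arm or the gripper's body presses on something with over 40 N, if the wrist force passes 120 N, or if a joint passes its speed limit or range.

## Working session

There is one attempt and no reset: what is moved stays moved. The work goes in short steps, Python scripts to look and compute and a tool call to move; the robot and the scene stay as the last step left them, time stands still between calls to the robot, and variables do not carry over. Pictures are saved under pics/ and viewed, on a budget of 10 in all, crops included, one or two more only if the job needs it, and the job is handed in when it is done.

Besides the shell and the picture viewer there is one more tool, called after "Call:" by a JSON object that holds its "name" and its "arguments", one argument or row to a line. step_arm: Moves the arm, as the interface text tells. Shifts and turns lie within -1 to 1; 1 stands for 300 mm of shift or 90 degrees of turn. Its arguments: {"type":"object","properties":{"motion":{"type":"array","items":{"type":"object","properties":{"x":{"type":"number","minimum":-1,"maximum":1},"y":{"type":"number","minimum":-1,"maximum":1},"z":{"type":"number","minimum":-1,"maximum":1},"ax":{"type":"number","minimum":-1,"maximum":1},"ay":{"type":"number","minimum":-1,"maximum":1},"az":{"type":"number","minimum":-1,"maximum":1},"claw":{"type":"number"}}}}},"required":["motion"]}

```bash
mkdir -p pics
cat > h.py <<'E'
import numpy as np, cv2
from workcell import robot
def ray(cam,u,v,c=None):
    c=c or robot.calibration(cam); R=np.array(c['rotation']).reshape(3,3)
    return np.array(c['origin']), R@np.array([(u-c['cx'])/c['fx'],(v-c['cy'])/c['fy'],1])
def at(cam,u,v,z):
    o,d=ray(cam,u,v); return o+d*(z-o[2])/d[2]
def proj(cam,p):
    c=robot.calibration(cam); R=np.array(c['rotation']).reshape(3,3)
    q=R.T@(np.array(p)-np.array(c['origin'])); return c['fx']*q[0]/q[2]+c['cx'],c['fy']*q[1]/q[2]+c['cy']
def save(cam,name,crop=None,s=1):
    im=robot.capture(cam)[:,:,::-1]
    if crop: a,b,c,d=crop; im=im[b:d,a:c]
    cv2.imwrite('pics/'+name,cv2.resize(np.ascontiguousarray(im),None,fx=s,fy=s,interpolation=cv2.INTER_CUBIC))
E
python3 - <<'E'
from h import *
save('top','top0.png',s=1.5); save('scene','scene0.png',s=1.5)
for c in('top','scene'): print(robot.calibration(c))
print(robot.sense())
E
```

```text
{'fx': 383.74239041796136, 'fy': 383.74239041796136, 'cx': 256.3036140402217, 'cy': 186.59229889128892, 'origin': array([ 0.50219906, -0.01403599,  1.30788564]), 'rotation': array([-3.07802226,  0.01213318, -1.55123799])}
{'fx': 463.38611032112937, 'fy': 463.38611032112937, 'cx': 255.75494871331455, 'cy': 184.71916944384773, 'origin': array([ 0.95885863, -0.72496254,  1.20881728]), 'rotation': array([-2.48467741,  0.00632451,  0.50802828])}
{'clock': 0.1, 'joint_pos': array([ 1.06681476e+00,  2.17673916e-01,  1.61481643e+00, -1.93356397e-05,
        1.31131661e+00, -1.12229643e-01]), 'joint_vel': array([ 0.00193725, -0.00163636, -0.00352841,  0.0012612 ,  0.00099299,
       -0.00026229]), 'joint_efforts': array([ 8.55047711e-04, -3.98074722e+01, -3.04969633e+01, -1.71798789e-07,
        4.14212700e-03,  3.26144146e-06]), 'position': array([0.23844647, 0.57732041, 0.40347909]), 'tool_rot': array([-3.13939019e+00, -2.29429512e-04,  2.74984546e+00]), 'contact_force': array([-0.10377555,  0.18566582,  0.2266801 ]), 'wrist_torque': array([ 0.01571247,  0.03093091, -0.0496708 ]), 'gripper_width': 0.0853518317441277}
```

Rotation is given as rpy; I'll use scipy for that.

```bash
sed -i 's/np.array(c\[.rotation.\]).reshape(3,3)/Rot.from_euler("xyz",c["rotation"]).as_matrix()/; s/^import numpy as np, cv2/import numpy as np, cv2\nfrom scipy.spatial.transform import Rotation as Rot/' h.py; head -8 h.py
```

```text
import numpy as np, cv2
from scipy.spatial.transform import Rotation as Rot
from workcell import robot
def ray(cam,u,v,c=None):
    c=c or robot.calibration(cam); R=Rot.from_euler("xyz",c["rotation"]).as_matrix()
    return np.array(c['origin']), R@np.array([(u-c['cx'])/c['fx'],(v-c['cy'])/c['fy'],1])
def at(cam,u,v,z):
    o,d=ray(cam,u,v); return o+d*(z-o[2])/d[2]
```

View pics/top0.png

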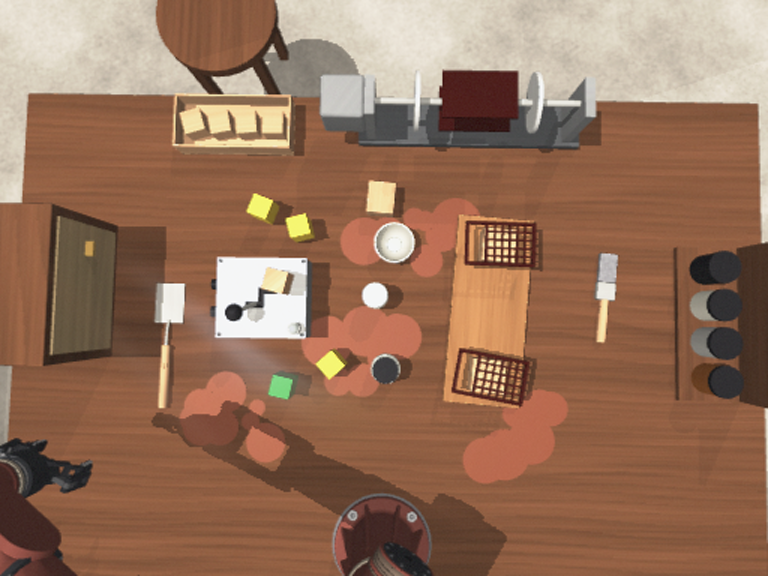

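View pics/scene0.png

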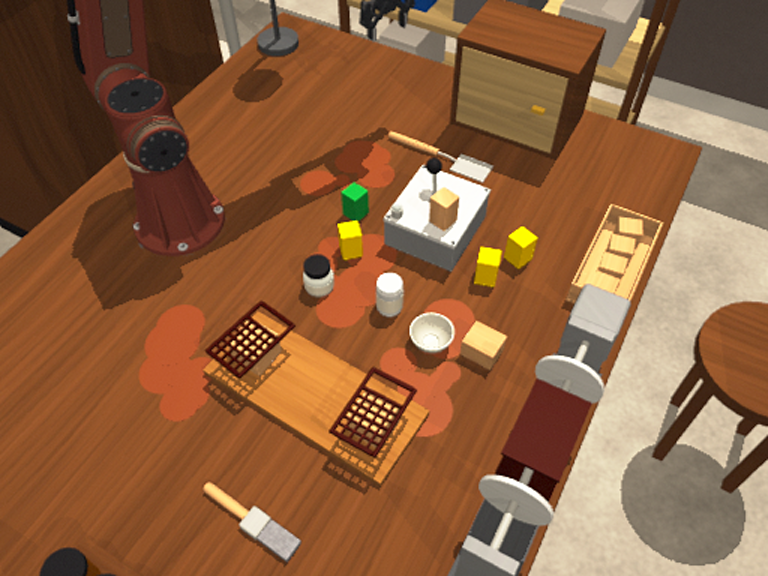

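Run:
```python
from h import *
im=robot.capture('top')[:,:,::-1]
a=cv2.resize(im[165:231,136:212],None,fx=6,fy=6,interpolation=cv2.INTER_CUBIC)
b=cv2.resize(im[140:272,290:366],None,fx=3,fy=3,interpolation=cv2.INTER_CUBIC)
h=max(a.shape[0],b.shape[0]);o=np.zeros((h,a.shape[1]+b.shape[1],3),np.uint8)
o[:a.shape[0],:a.shape[1]]=a;o[:b.shape[0],a.shape[1]:]=b
cv2.imwrite('pics/crop1.png',o);print(a.shape,b.shape)
```

```text
(396, 456, 3) (396, 228, 3)
```

View pics/crop1.png

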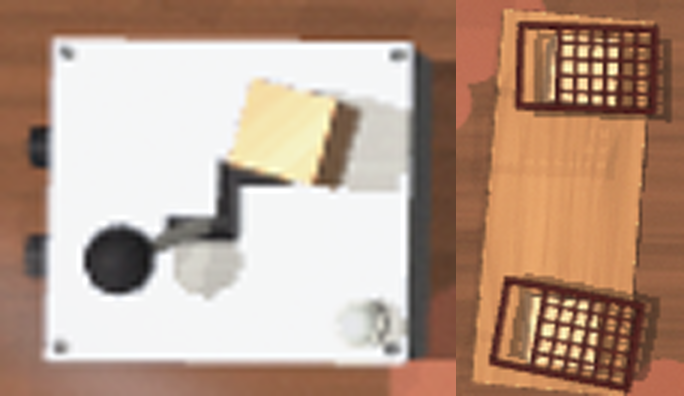

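Run:
```python
from h import *
A=lambda x,y,z: at('top',136+(x+.5)/6-.5,165+(y+.5)/6-.5,z)[:2]
B=lambda x,y,z: at('top',290+(x-456+.5)/3-.5,140+(y+.5)/3-.5,z)[:2]
def show(n,P):
    P=np.array(P); print(n,'c',P.mean(0).round(4)); 
    for i in range(len(P)):
        d=P[(i+1)%len(P)]-P[i]; print('  ',P[i].round(4),'len %.4f ang %.1f'%(np.hypot(*d),np.degrees(np.arctan2(d[1],d[0]))))
show('plate',[A(53,39,.09),A(415,42,.09),A(410,360,.09),A(47,360,.09)])
show('block',[A(252,78,.165),A(340,98,.165),A(315,183,.165),A(228,160,.165)])
print('knob',A(119,260,.158),'lamp',A(365,323,.123))
show('plank',[B(505,10,.018),B(655,22,.018),B(632,392,.018),B(473,382,.018)])
show('fA',[B(519,22,.09),B(658,25,.09),B(655,118,.09),B(517,108,.09)])
show('fB',[B(508,278,.09),B(648,300,.09),B(632,392,.09),B(492,365,.09)])
for n,u,v in (('jar',385/1.5,368/1.5),('tin',375/1.5,295/1.5),('yel',331/1.5,364/1.5),('yel2',300/1.5,228/1.5),('bowl',395/1.5,243/1.5)): print(n,at('top',u,v,.07)[:2])
```

```text
plate c [0.5386 0.2632]
   [0.6224 0.3612] len 0.1934 ang -89.4
   [0.6244 0.1678] len 0.1685 ang -179.3
   [0.4558 0.1657] len 0.1922 ang 91.1
   [0.452  0.3579] len 0.1705 ang 1.1
block c [0.5717 0.2209]
   [0.5973 0.2376] len 0.0453 ang -101.7
   [0.5881 0.1933] len 0.0441 ang 165.3
   [0.5454 0.2045] len 0.0451 ang 76.4
   [0.5561 0.2483] len 0.0426 ang -14.5
knob [0.50529759 0.30289906] lamp [0.47554635 0.18454845]
plank c [ 0.5226 -0.233 ]
   [ 0.7351 -0.1622] len 0.1692 ang -93.6
   [ 0.7244 -0.3311] len 0.4133 ang 176.7
   [ 0.3118 -0.3071] len 0.1756 ang 87.7
   [ 0.319  -0.1316] len 0.4172 ang -4.2
fA c [ 0.6613 -0.2418]
   [ 0.7095 -0.169 ] len 0.1476 ang -90.2
   [ 0.7088 -0.3166] len 0.0993 ang 178.3
   [ 0.6095 -0.3137] len 0.1461 ang 86.9
   [ 0.6175 -0.1678] len 0.0920 ang -0.7
fB c [ 0.3814 -0.2257]
   [ 0.438  -0.1603] len 0.1480 ang -97.7
   [ 0.4181 -0.307 ] len 0.0970 ang 170.3
   [ 0.3224 -0.2907] len 0.1482 ang 80.4
   [ 0.3472 -0.1446] len 0.0922 ang -9.8
jar [ 0.39232112 -0.00232476]
tin [0.54773479 0.02223029]
yel [0.39842288 0.11325328]
yel2 [0.69012669 0.18809776]
bowl [ 0.66107452 -0.01872339]
```

Call:
{"name": "step_arm", "arguments": {
  "motion": [
    {"x": 0.9,"y": -0.9,"z": 0,"az": 0.1,"claw": -1},
    {"x": 0.9,"y": -0.9,"z": 0,"az": 0.1,"claw": -1},
    {"x": 0.9,"y": -0.9,"z": 0,"az": 0.1,"claw": -1},
    {"x": 0.9,"y": -0.9,"z": 0,"az": 0.1,"claw": -1},
    {"x": 0.9,"y": -0.9,"z": 0,"az": 0.1,"claw": -1},
    {"x": 0.9,"y": -0.9,"z": 0,"az": 0.1,"claw": -1},
    {"x": 0.9,"y": -0.9,"z": 0,"az": 0.1,"claw": -1},
    {"x": 0.9,"y": -0.9,"z": 0,"az": 0.1,"claw": -1},
    {"x": 0.9,"y": -0.9,"z": 0,"az": 0.1,"claw": -1}
  ]
}}

```text
schema error: expected keys x, y, z, ax, ay, az, claw
```

Call:
{"name": "step_arm", "arguments": {
  "motion": [
    {"x": 0.21,"y": -0.29,"z": 0,"claw": -1},
    {"x": 0.21,"y": -0.29,"z": 0,"claw": -1},
    {"x": 0.21,"y": -0.29,"z": 0,"claw": -1},
    {"x": 0.21,"y": -0.29,"z": 0,"claw": -1},
    {"x": 0.21,"y": -0.29,"z": 0,"claw": -1}
  ]
}}

```text
schema error: expected keys x, y, z, ax, ay, az, claw
```

Run:
```python
from h import *
s=robot.sense(); print(s['position'],np.degrees(s['tool_rot']),s['clock'],robot.calibration('wrist'))
save('wrist','w1.png',s=1.5)
```

```text
[0.23846075 0.57737997 0.40362574] [-1.79889120e+02 -1.17614525e-02  1.57554056e+02] 0.15 {'fx': 297.3186396354542, 'fy': 297.3186396354542, 'cx': 254.01144617372645, 'cy': 193.34885987356125, 'origin': array([0.16258155, 0.6087452 , 0.37462305]), 'rotation': array([2.81978682e+00, 1.81000905e-03, 1.17921759e+00])}
```

View pics/w1.png

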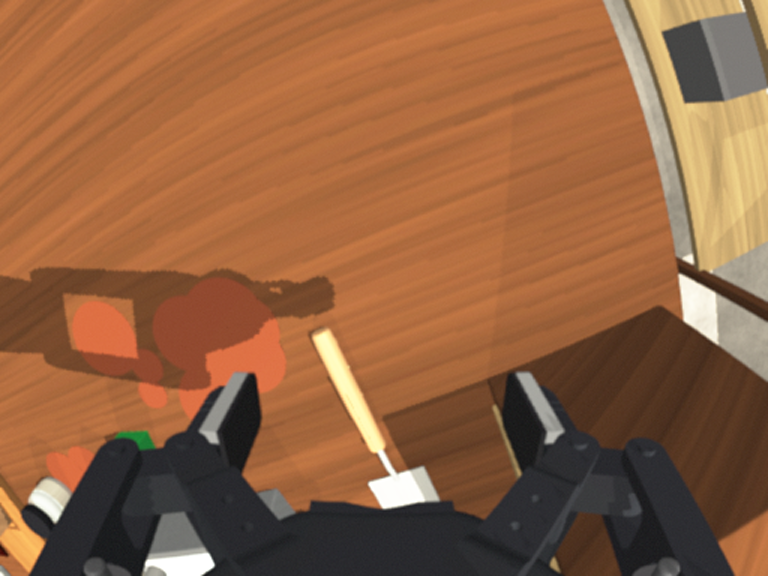

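Call:
{"name": "step_arm", "arguments": {
  "motion": [
    {"x": 0.9,"y": -0.9,"z": 0,"ax": 0,"ay": 0,"az": 0.1,"claw": -1},
    {"x": 0.9,"y": -0.9,"z": 0,"ax": 0,"ay": 0,"az": 0.1,"claw": -1},
    {"x": 0.9,"y": -0.9,"z": 0,"ax": 0,"ay": 0,"az": 0.1,"claw": -1},
    {"x": 0.9,"y": -0.9,"z": 0,"ax": 0,"ay": 0,"az": 0.1,"claw": -1},
    {"x": 0.9,"y": -0.9,"z": 0,"ax": 0,"ay": 0,"az": 0.1,"claw": -1},
    {"x": 0.9,"y": -0.9,"z": 0,"ax": 0,"ay": 0,"az": 0.1,"claw": -1},
    {"x": 0.9,"y": -0.9,"z": 0,"ax": 0,"ay": 0,"az": 0.1,"claw": -1},
    {"x": 0.9,"y": -0.9,"z": 0,"ax": 0,"ay": 0,"az": 0.1,"claw": -1},
    {"x": 0.9,"y": -0.9,"z": 0,"ax": 0,"ay": 0,"az": 0.1,"claw": -1}
  ]
}}

```text
clock: 1.1
position: [0.5114, 0.3044, 0.4045]
tool_rot: [-3.141, 0.002, 2.901]
contact_force: [-0.2, 0.5, -0.6]
gripper_width: 0.0848
```

Call:
{"name": "step_arm", "arguments": {
  "motion": [
    {"x": 0.21,"y": -0.29,"z": 0,"ax": 0,"ay": 0,"az": 0,"claw": -1},
    {"x": 0.21,"y": -0.29,"z": 0,"ax": 0,"ay": 0,"az": 0,"claw": -1},
    {"x": 0.21,"y": -0.29,"z": 0,"ax": 0,"ay": 0,"az": 0,"claw": -1},
    {"x": 0.21,"y": -0.29,"z": 0,"ax": 0,"ay": 0,"az": 0,"claw": -1},
    {"x": 0.21,"y": -0.29,"z": 0,"ax": 0,"ay": 0,"az": 0,"claw": -1}
  ]
}}

```text
clock: 1.6
position: [0.5709, 0.2216, 0.4043]
tool_rot: [3.141, -0.002, 2.907]
contact_force: [-0.2, 0.2, 1.1]
gripper_width: 0.0855
```

Run:
```python
from h import *
s=robot.sense(); print(s['position'],np.degrees(s['tool_rot']),s['clock'],s['joint_pos'])
print(robot.calibration('wrist'))
save('wrist','w2.png',s=1.5)
```

```text
[0.57090797 0.22159142 0.40432519] [ 1.79976789e+02 -8.71556660e-02  1.66581731e+02] 1.6 [ 2.55454193e-01  1.91097594e-01  1.64446498e+00  1.11132452e-03
  1.30718212e+00 -1.08143904e+00]
{'fx': 297.3186396354542, 'fy': 297.3186396354542, 'cx': 254.01144617372645, 'cy': 193.34885987356125, 'origin': array([0.49103504, 0.24080941, 0.37543723]), 'rotation': array([ 2.82103043e+00, -6.37586030e-04,  1.33682932e+00])}
```

View pics/w2.png

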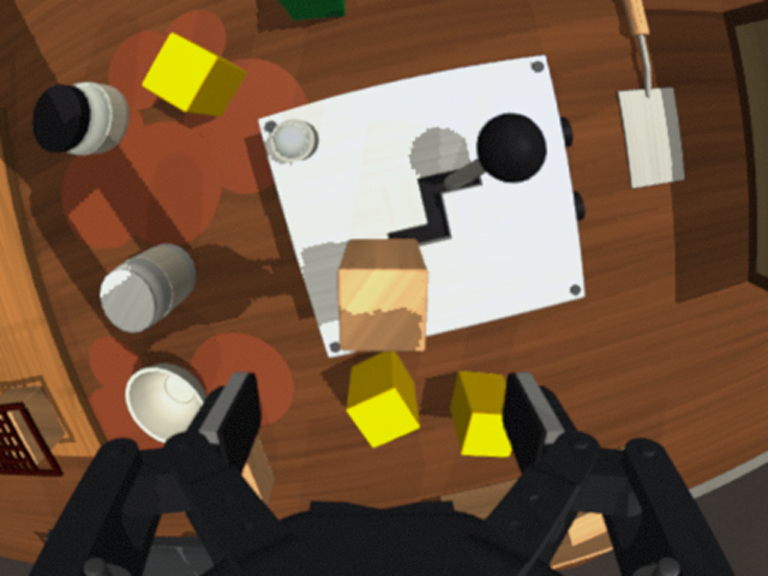

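Call:
{"name": "step_arm", "arguments": {
  "motion": [
    {"x": 0,"y": 0,"z": -0.1,"ax": 0,"ay": 0,"az": 0,"claw": -1},
    {"x": 0,"y": 0,"z": -0.2,"ax": 0,"ay": 0,"az": 0,"claw": -1},
    {"x": 0,"y": 0,"z": -0.28,"ax": 0,"ay": 0,"az": 0,"claw": -1},
    {"x": 0,"y": 0,"z": -0.33,"ax": 0,"ay": 0,"az": 0,"claw": -1},
    {"x": 0,"y": 0,"z": -0.37,"ax": 0,"ay": 0,"az": 0,"claw": -1},
    {"x": 0,"y": 0,"z": -0.37,"ax": 0,"ay": 0,"az": 0,"claw": -1},
    {"x": 0,"y": 0,"z": -0.37,"ax": 0,"ay": 0,"az": 0,"claw": -1}
  ]
}}

```text
clock: 2.35
position: [0.5719, 0.2211, 0.2945]
tool_rot: [3.141, 0.001, 2.907]
contact_force: [0.2, 0.6, -0.2]
gripper_width: 0.0854
```

Call:
{"name": "step_arm", "arguments": {
  "motion": [
    {"x": 0,"y": 0,"z": 0,"ax": 0,"ay": 0,"az": 0,"claw": 0},
    {"x": 0,"y": 0,"z": 0,"ax": 0,"ay": 0,"az": 0,"claw": 0.4},
    {"x": 0,"y": 0,"z": 0,"ax": 0,"ay": 0,"az": 0,"claw": 1},
    {"x": 0,"y": 0,"z": 0,"ax": 0,"ay": 0,"az": 0,"claw": 1},
    {"x": 0,"y": 0,"z": 0,"ax": 0,"ay": 0,"az": 0,"claw": 1},
    {"x": 0,"y": 0,"z": 0,"ax": 0,"ay": 0,"az": 0,"claw": 1},
    {"x": 0,"y": 0,"z": 0,"ax": 0,"ay": 0,"az": 0,"claw": 1},
    {"x": 0,"y": 0,"z": 0,"ax": 0,"ay": 0,"az": 0,"claw": 1}
  ]
}}

```text
clock: 3.15
position: [0.5723, 0.2208, 0.295]
tool_rot: [3.141, 0.002, 2.907]
contact_force: [0.5, 0.2, 4.9]
gripper_width: 0.0448
```

Call:
{"name": "step_arm", "arguments": {
  "motion": [
    {"x": 0,"y": 0,"z": 0.07,"ax": 0,"ay": 0,"az": 0,"claw": 1},
    {"x": 0,"y": 0,"z": 0.18,"ax": 0,"ay": 0,"az": 0,"claw": 1},
    {"x": 0,"y": 0,"z": 0.3,"ax": 0,"ay": 0,"az": 0,"claw": 1},
    {"x": 0,"y": 0,"z": 0.4,"ax": 0,"ay": 0,"az": 0,"claw": 1},
    {"x": 0,"y": -0.1,"z": 0.4,"ax": 0,"ay": 0,"az": 0,"claw": 1},
    {"x": 0,"y": -0.2,"z": 0.4,"ax": 0,"ay": 0,"az": 0,"claw": 1},
    {"x": 0,"y": -0.32,"z": 0.4,"ax": 0,"ay": 0,"az": 0,"claw": 1},
    {"x": 0,"y": -0.44,"z": 0.4,"ax": 0,"ay": 0,"az": 0,"claw": 1},
    {"x": -0.03,"y": -0.56,"z": 0.4,"ax": 0,"ay": 0,"az": 0,"claw": 1},
    {"x": -0.06,"y": -0.68,"z": 0.4,"ax": 0,"ay": 0,"az": 0,"claw": 1}
  ]
}}

```text
clock: 4.15
position: [0.5528, 0.0153, 0.4121]
tool_rot: [-3.141, -0.003, 2.907]
contact_force: [0.5, -0.2, -0.5]
gripper_width: 0.0444
```

Call:
{"name": "step_arm", "arguments": {
  "motion": [
    {"x": -0.02,"y": -0.12,"z": 0,"ax": 0,"ay": 0,"az": 0.02,"claw": 1},
    {"x": -0.04,"y": -0.24,"z": 0,"ax": 0,"ay": 0,"az": 0.04,"claw": 1},
    {"x": -0.06,"y": -0.36,"z": 0,"ax": 0,"ay": 0,"az": 0.06,"claw": 1},
    {"x": -0.08,"y": -0.48,"z": 0,"ax": 0,"ay": 0,"az": 0.08,"claw": 1},
    {"x": -0.1,"y": -0.6,"z": 0,"ax": 0,"ay": 0,"az": 0.1,"claw": 1},
    {"x": -0.105,"y": -0.7,"z": 0,"ax": 0,"ay": 0,"az": 0.11,"claw": 1},
    {"x": -0.105,"y": -0.79,"z": 0,"ax": 0,"ay": 0,"az": 0.11,"claw": 1},
    {"x": -0.105,"y": -0.83,"z": 0,"ax": 0,"ay": 0,"az": 0.11,"claw": 1},
    {"x": -0.105,"y": -0.83,"z": 0,"ax": 0,"ay": 0,"az": 0.11,"claw": 1}
  ]
}}

```text
clock: 5.05
position: [0.5218, -0.2334, 0.4126]
tool_rot: [3.141, -0.002, 3.077]
contact_force: [-0.1, 0.8, -0.7]
gripper_width: 0.0442
```

Run:
```python
from h import *
s=robot.sense(); print(s['position'],np.degrees(s['tool_rot']),s['clock'],s['joint_pos'],s['gripper_width'])
save('wrist','w3.png',s=1.5)
```

```text
[ 0.52176022 -0.23336482  0.41261077] [ 1.79940533e+02 -9.95076905e-02  1.76319824e+02] 5.05 [-5.43382374e-01  9.80123993e-02  1.73335363e+00  1.24463199e-04
  1.31224627e+00 -2.04997856e+00] 0.044238948755595836
```

View pics/w3.png

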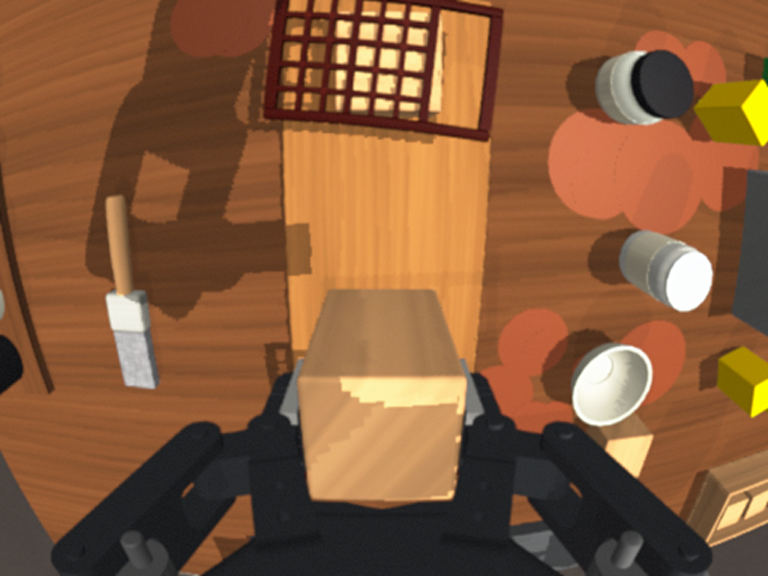

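Call:
{"name": "step_arm", "arguments": {
  "motion": [
    {"x": 0,"y": 0,"z": -0.12,"ax": 0,"ay": 0,"az": 0,"claw": 1},
    {"x": 0,"y": 0,"z": -0.25,"ax": 0,"ay": 0,"az": 0,"claw": 1},
    {"x": 0,"y": 0,"z": -0.38,"ax": 0,"ay": 0,"az": 0,"claw": 1},
    {"x": 0,"y": 0,"z": -0.48,"ax": 0,"ay": 0,"az": 0,"claw": 1},
    {"x": 0,"y": 0,"z": -0.55,"ax": 0,"ay": 0,"az": 0,"claw": 1},
    {"x": 0,"y": 0,"z": -0.59,"ax": 0,"ay": 0,"az": 0,"claw": 1},
    {"x": 0,"y": 0,"z": -0.61,"ax": 0,"ay": 0,"az": 0,"claw": 1},
    {"x": 0,"y": 0,"z": -0.62,"ax": 0,"ay": 0,"az": 0,"claw": 1},
    {"x": 0,"y": 0,"z": -0.63,"ax": 0,"ay": 0,"az": 0,"claw": 1},
    {"x": 0,"y": 0,"z": -0.63,"ax": 0,"ay": 0,"az": 0,"claw": 1}
  ]
}}

```text
clock: 6.1
position: [0.5226, -0.2325, 0.2255]
tool_rot: [-3.141, 0.001, 3.08]
contact_force: [0.1, -0.8, -1.2]
gripper_width: 0.0443
```

Call:
{"name": "step_arm", "arguments": {
  "motion": [
    {"x": 0,"y": 0,"z": -0.005,"ax": 0,"ay": 0,"az": 0,"claw": 1},
    {"x": 0,"y": 0,"z": -0.01,"ax": 0,"ay": 0,"az": 0,"claw": 1},
    {"x": 0,"y": 0,"z": -0.01,"ax": 0,"ay": 0,"az": 0,"claw": 1}
  ]
}}

```text
clock: 6.4
position: [0.5227, -0.2328, 0.223]
tool_rot: [-3.141, 0.002, 3.079]
contact_force: [-0.1, 0.4, 3.5]
gripper_width: 0.0448
```

Call:
{"name": "step_arm", "arguments": {
  "motion": [
    {"x": 0,"y": 0,"z": -0.004,"ax": 0,"ay": 0,"az": 0,"claw": 1},
    {"x": 0,"y": 0,"z": -0.004,"ax": 0,"ay": 0,"az": 0,"claw": 1}
  ]
}}

```text
clock: 6.6
position: [0.5228, -0.2328, 0.223]
tool_rot: [-3.141, 0.001, 3.08]
contact_force: [-3.7, 2.9, 10.6]
gripper_width: 0.0446
```

Call:
{"name": "step_arm", "arguments": {
  "motion": [
    {"x": 0,"y": 0,"z": 0,"ax": 0,"ay": 0,"az": 0,"claw": 0},
    {"x": 0,"y": 0,"z": 0,"ax": 0,"ay": 0,"az": 0,"claw": -0.5},
    {"x": 0,"y": 0,"z": 0,"ax": 0,"ay": 0,"az": 0,"claw": -1},
    {"x": 0,"y": 0,"z": 0,"ax": 0,"ay": 0,"az": 0,"claw": -1},
    {"x": 0,"y": 0,"z": 0,"ax": 0,"ay": 0,"az": 0,"claw": -1},
    {"x": 0,"y": 0,"z": 0,"ax": 0,"ay": 0,"az": 0,"claw": -1}
  ]
}}

```text
clock: 7.2
position: [0.522, -0.2323, 0.2201]
tool_rot: [3.141, -0.0, 3.08]
contact_force: [0.5, 0.5, -0.6]
gripper_width: 0.0858
```

Call:
{"name": "step_arm", "arguments": {
  "motion": [
    {"x": 0,"y": 0,"z": 0.1,"ax": 0,"ay": 0,"az": 0,"claw": -1},
    {"x": 0,"y": 0,"z": 0.2,"ax": 0,"ay": 0,"az": 0,"claw": -1},
    {"x": 0,"y": 0,"z": 0.3,"ax": 0,"ay": 0,"az": 0,"claw": -1},
    {"x": 0,"y": 0,"z": 0.4,"ax": 0,"ay": 0,"az": 0,"claw": -1},
    {"x": 0,"y": 0,"z": 0.5,"ax": 0,"ay": 0,"az": 0,"claw": -1},
    {"x": 0,"y": 0,"z": 0.6,"ax": 0,"ay": 0,"az": 0,"claw": -1},
    {"x": 0,"y": 0,"z": 0.63,"ax": 0,"ay": 0,"az": 0,"claw": -1}
  ]
}}

```text
clock: 7.9
position: [0.523, -0.2328, 0.4137]
tool_rot: [-3.138, 0.007, 3.08]
contact_force: [0.4, -1.0, 0.2]
gripper_width: 0.0854
```

Run:
```python
from h import *
s=robot.sense(); print(s['position'],np.degrees(s['tool_rot']),s['clock'],s['joint_pos'],s['gripper_width'])
a=robot.capture('scene')[180:340,120:300,::-1]; b=robot.capture('wrist')[:,:,::-1]
a=cv2.resize(a,None,fx=2,fy=2); o=np.zeros((384,872,3),np.uint8); o[:320,:360]=a; o[:,360:]=b
cv2.imwrite('pics/s4.png',cv2.resize(o,None,fx=.91,fy=.91,interpolation=cv2.INTER_AREA))
```

```text
[ 0.52304416 -0.23284869  0.41370591] [-179.80804662    0.37256997  176.45547811] 7.9 [-5.41415055e-01  9.65738120e-02  1.73282684e+00  2.88258418e-05
  1.30487719e+00 -2.05034439e+00] 0.08536890199332177
```

View pics/s4.png

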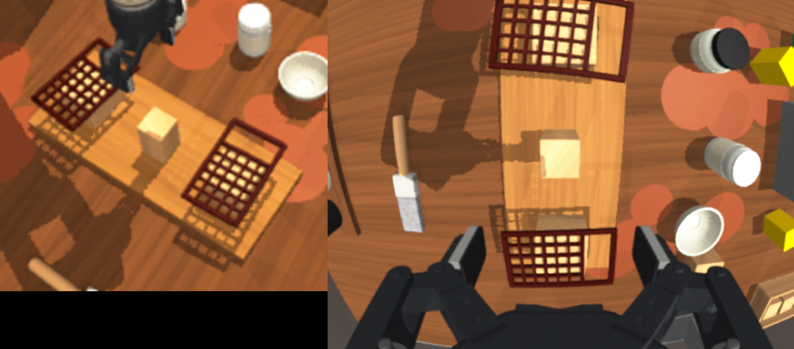

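Call:
{"name": "step_arm", "arguments": {
  "motion": [
    {"x": 0,"y": 0.98,"z": 0,"ax": 0,"ay": 0,"az": 0.05,"claw": 1},
    {"x": 0,"y": 0.98,"z": 0,"ax": 0,"ay": 0,"az": 0.05,"claw": 1},
    {"x": 0,"y": 0.98,"z": 0,"ax": 0,"ay": 0,"az": 0.05,"claw": 1},
    {"x": 0,"y": 0.98,"z": 0,"ax": 0,"ay": 0,"az": 0.05,"claw": 1},
    {"x": 0,"y": 0.98,"z": 0,"ax": 0,"ay": 0,"az": 0.05,"claw": 1},
    {"x": 0,"y": 0.98,"z": 0,"ax": 0,"ay": 0,"az": 0.05,"claw": 1},
    {"x": 0,"y": 0.98,"z": 0,"ax": 0,"ay": 0,"az": 0.05,"claw": 1},
    {"x": 0,"y": 0.98,"z": 0,"ax": 0,"ay": 0,"az": 0.05,"claw": 1}
  ]
}}

```text
clock: 8.8
position: [0.5214, 0.0626, 0.407]
tool_rot: [-3.141, -0.004, -3.122]
contact_force: [0.3, -0.8, 0.5]
gripper_width: 0.0
```

Call:
{"name": "step_arm", "arguments": {
  "motion": [
    {"x": -0.06,"y": 0.99,"z": 0,"ax": 0,"ay": 0,"az": 0,"claw": 1},
    {"x": -0.06,"y": 0.99,"z": 0,"ax": 0,"ay": 0,"az": 0,"claw": 1},
    {"x": -0.06,"y": 0.99,"z": 0,"ax": 0,"ay": 0,"az": 0,"claw": 1},
    {"x": -0.06,"y": 0.99,"z": 0,"ax": 0,"ay": 0,"az": 0,"claw": 1},
    {"x": -0.06,"y": 0.99,"z": 0,"ax": 0,"ay": 0,"az": 0,"claw": 1},
    {"x": -0.06,"y": 0.99,"z": 0,"ax": 0,"ay": 0,"az": 0,"claw": 1},
    {"x": -0.06,"y": 0.99,"z": 0,"ax": 0,"ay": 0,"az": 0,"claw": 1},
    {"x": -0.06,"y": 0.99,"z": 0,"ax": 0,"ay": 0,"az": 0,"claw": 1},
    {"x": -0.06,"y": 0.99,"z": 0,"ax": 0,"ay": 0,"az": 0,"claw": 1}
  ]
}}

```text
clock: 9.7
position: [0.5048, 0.3568, 0.4083]
tool_rot: [-3.14, -0.002, -3.127]
contact_force: [0.8, -0.5, -0.3]
gripper_width: 0.0001
```

Call:
{"name": "step_arm", "arguments": {
  "motion": [
    {"x": 0,"y": 0,"z": -0.15,"ax": 0,"ay": 0,"az": 0,"claw": 1},
    {"x": 0,"y": 0,"z": -0.25,"ax": 0,"ay": 0,"az": 0,"claw": 1},
    {"x": 0,"y": 0,"z": -0.32,"ax": 0,"ay": 0,"az": 0,"claw": 1},
    {"x": 0,"y": 0,"z": -0.37,"ax": 0,"ay": 0,"az": 0,"claw": 1},
    {"x": 0,"y": 0,"z": -0.37,"ax": 0,"ay": 0,"az": 0,"claw": 1}
  ]
}}

```text
clock: 10.2
position: [0.5037, 0.3565, 0.2957]
tool_rot: [-3.139, -0.005, -3.127]
contact_force: [-0.4, -0.3, -0.5]
gripper_width: 0.0002
```

Run:
```python
from h import *
s=robot.sense(); print(s['position'],np.degrees(s['tool_rot']),s['clock'],s['gripper_width'],s['contact_force'])
a=robot.capture('top')[160:235,130:215,::-1]; b=robot.capture('wrist')[:,:,::-1]
a=cv2.resize(a,None,fx=4,fy=4,interpolation=cv2.INTER_CUBIC); b=cv2.resize(b,None,fx=.88,fy=.88)
o=np.zeros((340,340+b.shape[1],3),np.uint8); o[:300,:340]=a; o[:b.shape[0],340:]=b
cv2.imwrite('pics/s5.png',o)
```

```text
[0.50373719 0.35654191 0.29568681] [-179.84005909   -0.27190005 -179.18168098] 10.2 0.00017824116626870157 [-0.38877687 -0.32771172 -0.48510955]
```

View pics/s5.png

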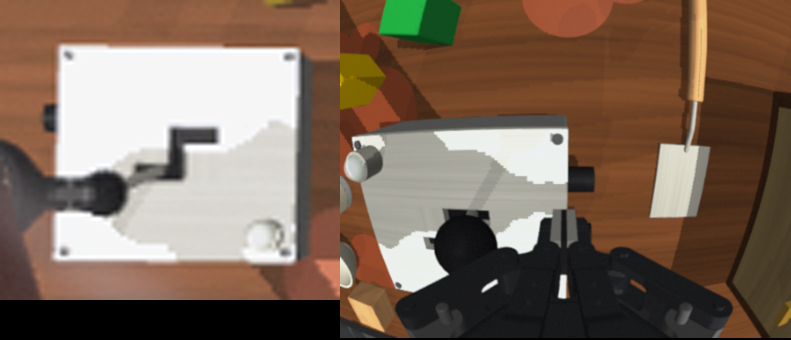

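Call:
{"name": "step_arm", "arguments": {
  "motion": [
    {"x": 0,"y": -0.03,"z": 0,"ax": 0,"ay": 0,"az": 0,"claw": 1},
    {"x": 0,"y": -0.05,"z": 0,"ax": 0,"ay": 0,"az": 0,"claw": 1},
    {"x": 0,"y": -0.07,"z": 0,"ax": 0,"ay": 0,"az": 0,"claw": 1},
    {"x": 0,"y": -0.09,"z": 0,"ax": 0,"ay": 0,"az": 0,"claw": 1},
    {"x": 0,"y": -0.11,"z": 0,"ax": 0,"ay": 0,"az": 0,"claw": 1},
    {"x": 0,"y": -0.13,"z": 0,"ax": 0,"ay": 0,"az": 0,"claw": 1},
    {"x": 0,"y": -0.15,"z": 0,"ax": 0,"ay": 0,"az": 0,"claw": 1},
    {"x": 0,"y": -0.165,"z": 0,"ax": 0,"ay": 0,"az": 0,"claw": 1},
    {"x": 0,"y": -0.175,"z": 0,"ax": 0,"ay": 0,"az": 0,"claw": 1}
  ]
}}

```text
clock: 11.2
position: [0.5059, 0.3086, 0.3067]
tool_rot: [3.133, 0.008, -3.126]
contact_force: [-7.1, 5.8, 23.8]
gripper_width: -0.0002
```

Call:
{"name": "step_arm", "arguments": {
  "motion": [
    {"x": 0,"y": -0.01,"z": 0,"ax": 0,"ay": 0,"az": 0,"claw": 1},
    {"x": 0,"y": -0.015,"z": 0,"ax": 0,"ay": 0,"az": 0,"claw": 1},
    {"x": 0,"y": -0.015,"z": 0,"ax": 0,"ay": 0,"az": 0,"claw": 1}
  ]
}}

```text
clock: 11.5
position: [0.5063, 0.3043, 0.3074]
tool_rot: [3.132, 0.01, -3.126]
contact_force: [-6.7, 4.8, 23.5]
gripper_width: 0.0001
```

Call:
{"name": "step_arm", "arguments": {
  "motion": [
    {"x": 0,"y": -0.01,"z": 0,"ax": 0,"ay": 0,"az": 0,"claw": 1},
    {"x": 0,"y": -0.01,"z": 0,"ax": 0,"ay": 0,"az": 0,"claw": 1}
  ]
}}

```text
clock: 11.7
position: [0.5065, 0.3013, 0.3075]
tool_rot: [3.133, 0.01, -3.126]
contact_force: [-6.0, 4.6, 24.5]
gripper_width: -0.0002
```

Call:
{"name": "step_arm", "arguments": {
  "motion": [
    {"x": 0,"y": 0,"z": 0.03,"ax": 0,"ay": 0,"az": 0,"claw": 1},
    {"x": 0,"y": 0,"z": 0.06,"ax": 0,"ay": 0,"az": 0,"claw": 1},
    {"x": 0,"y": 0,"z": 0.06,"ax": 0,"ay": 0,"az": 0,"claw": 1}
  ]
}}

```text
clock: 12.0
position: [0.5044, 0.2987, 0.3178]
tool_rot: [3.141, 0.002, -3.125]
contact_force: [-0.4, 1.7, 0.7]
gripper_width: -0.0003
```

Run:
```python
from h import *
s=robot.sense(); print(s['position'],np.degrees(s['tool_rot']),s['clock'],s['contact_force'])
a=robot.capture('top')[160:235,130:215,::-1]; b=robot.capture('scene')[90:190,240:340,::-1]
a=cv2.resize(a,None,fx=4,fy=4,interpolation=cv2.INTER_CUBIC); b=cv2.resize(b,None,fx=4,fy=4,interpolation=cv2.INTER_CUBIC)
o=np.zeros((400,740,3),np.uint8); o[:300,:340]=a; o[:400,340:]=b
cv2.imwrite('pics/s6.png',o)
```

```text
[0.50439587 0.29870313 0.31783789] [ 1.79937800e+02  1.03859474e-01 -1.79056211e+02] 12.0 [-0.38600023  1.65367034  0.66756243]
```

View pics/s6.png

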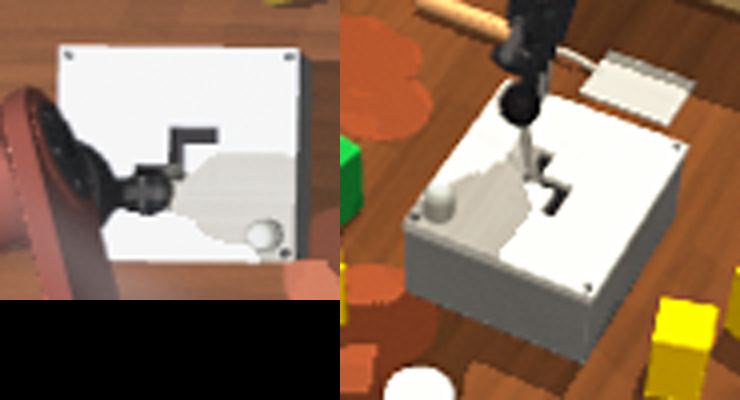

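Call:
{"name": "step_arm", "arguments": {
  "motion": [
    {"x": 0,"y": -0.007,"z": 0,"ax": 0,"ay": 0,"az": 0,"claw": 1},
    {"x": 0,"y": -0.014,"z": 0,"ax": 0,"ay": 0,"az": 0,"claw": 1},
    {"x": 0,"y": -0.014,"z": 0,"ax": 0,"ay": 0,"az": 0,"claw": 1}
  ]
}}

```text
clock: 12.4
position: [0.5041, 0.294, 0.3159]
tool_rot: [-3.141, -0.001, -3.125]
contact_force: [1.0, 1.2, 0.5]
gripper_width: 0.0001
```

Call:
{"name": "step_arm", "arguments": {
  "motion": [
    {"x": 0,"y": -0.007,"z": 0,"ax": 0,"ay": 0,"az": 0,"claw": 1},
    {"x": 0,"y": -0.007,"z": 0,"ax": 0,"ay": 0,"az": 0,"claw": 1}
  ]
}}

```text
clock: 12.6
position: [0.5041, 0.2921, 0.3162]
tool_rot: [-3.141, -0.001, -3.125]
contact_force: [0.0, 1.2, 0.2]
gripper_width: 0.0
```

Call:
{"name": "step_arm", "arguments": {
  "motion": [
    {"x": 0,"y": -0.007,"z": 0,"ax": 0,"ay": 0,"az": 0,"claw": 1},
    {"x": 0,"y": -0.007,"z": 0,"ax": 0,"ay": 0,"az": 0,"claw": 1}
  ]
}}

```text
clock: 12.8
position: [0.5041, 0.2905, 0.3164]
tool_rot: [3.14, -0.0, -3.125]
contact_force: [0.7, 3.5, -0.2]
gripper_width: -0.0
```

Call:
{"name": "step_arm", "arguments": {
  "motion": [
    {"x": 0,"y": -0.007,"z": 0,"ax": 0,"ay": 0,"az": 0,"claw": 1},
    {"x": 0,"y": -0.007,"z": 0,"ax": 0,"ay": 0,"az": 0,"claw": 1}
  ]
}}

```text
clock: 13.0
position: [0.504, 0.2893, 0.3165]
tool_rot: [3.137, 0.001, -3.126]
contact_force: [0.6, 7.0, -1.2]
gripper_width: 0.0
```

Call:
{"name": "step_arm", "arguments": {
  "motion": [
    {"x": 0,"y": 0.1,"z": 0,"ax": 0,"ay": 0,"az": 0,"claw": 1},
    {"x": 0,"y": 0.1,"z": 0.12,"ax": 0,"ay": 0,"az": 0,"claw": 1},
    {"x": 0,"y": 0.1,"z": 0.22,"ax": 0,"ay": 0,"az": 0,"claw": 1},
    {"x": 0,"y": 0.1,"z": 0.22,"ax": 0,"ay": 0,"az": 0,"claw": 1},
    {"x": -0.1,"y": 0,"z": 0.22,"ax": 0,"ay": 0,"az": 0,"claw": 1},
    {"x": -0.17,"y": -0.09,"z": 0.22,"ax": 0,"ay": 0,"az": 0,"claw": 1},
    {"x": -0.17,"y": -0.09,"z": 0.22,"ax": 0,"ay": 0,"az": 0,"claw": 1},
    {"x": -0.17,"y": -0.09,"z": 0.1,"ax": 0,"ay": 0,"az": 0,"claw": 1},
    {"x": -0.17,"y": -0.09,"z": 0,"ax": 0,"ay": 0,"az": 0,"claw": 1},
    {"x": -0.17,"y": -0.09,"z": 0,"ax": 0,"ay": 0,"az": 0,"claw": 1}
  ]
}}

```text
clock: 14.0
position: [0.4509, 0.2599, 0.3112]
tool_rot: [-3.137, -0.01, -3.125]
contact_force: [-0.1, -0.1, -0.5]
gripper_width: -0.0
```

Call:
{"name": "step_arm", "arguments": {
  "motion": [
    {"x": 0,"y": 0,"z": 0,"ax": 0,"ay": 0,"az": 0,"claw": 1},
    {"x": 0,"y": 0,"z": 0,"ax": 0,"ay": 0,"az": 0,"claw": 1},
    {"x": 0,"y": 0,"z": 0,"ax": 0,"ay": 0,"az": 0,"claw": 1},
    {"x": 0,"y": 0,"z": 0,"ax": 0,"ay": 0,"az": 0,"claw": 1},
    {"x": 0,"y": 0,"z": 0,"ax": 0,"ay": 0,"az": 0,"claw": 1},
    {"x": 0,"y": 0,"z": 0,"ax": 0,"ay": 0,"az": 0,"claw": 1},
    {"x": 0,"y": 0,"z": 0,"ax": 0,"ay": 0,"az": 0,"claw": 1},
    {"x": 0,"y": 0,"z": 0,"ax": 0,"ay": 0,"az": 0,"claw": 1},
    {"x": 0,"y": 0,"z": 0,"ax": 0,"ay": 0,"az": 0,"claw": 1},
    {"x": 0,"y": 0,"z": 0,"ax": 0,"ay": 0,"az": 0,"claw": 1}
  ]
}}

```text
clock: 15.0
position: [0.4531, 0.2611, 0.3164]
tool_rot: [-3.142, -0.0, -3.125]
contact_force: [-0.1, -0.2, 0.9]
gripper_width: -0.0003
```

Call:
{"name": "step_arm", "arguments": {
  "motion": [
    {"x": 0,"y": 0,"z": 0,"ax": 0,"ay": 0,"az": 0,"claw": 1},
    {"x": 0,"y": 0,"z": 0,"ax": 0,"ay": 0,"az": 0,"claw": 1},
    {"x": 0,"y": 0,"z": 0,"ax": 0,"ay": 0,"az": 0,"claw": 1},
    {"x": 0,"y": 0,"z": 0,"ax": 0,"ay": 0,"az": 0,"claw": 1},
    {"x": 0,"y": 0,"z": 0,"ax": 0,"ay": 0,"az": 0,"claw": 1}
  ]
}}

```text
clock: 15.5
position: [0.4531, 0.2611, 0.3165]
tool_rot: [-3.142, -0.0, -3.125]
contact_force: [0.0, -0.2, -0.0]
gripper_width: -0.0001
```

Run:
```python
from h import *
s=robot.sense(); print(s['position'],np.degrees(s['tool_rot']),s['clock'],s['contact_force'])
a=robot.capture('top')[160:235,130:215,::-1]; b=robot.capture('scene')[90:190,240:340,::-1]
a=cv2.resize(a,None,fx=4,fy=4,interpolation=cv2.INTER_CUBIC); b=cv2.resize(b,None,fx=4,fy=4,interpolation=cv2.INTER_CUBIC)
o=np.zeros((400,740,3),np.uint8); o[:300,:340]=a; o[:400,340:]=b
cv2.imwrite('pics/s7.png',o)
```

```text
[0.45314775 0.26114912 0.31649258] [-1.79997647e+02 -1.22011553e-03 -1.79049236e+02] 15.5 [ 0.01538995 -0.21538643 -0.02489407]
```

View pics/s7.png

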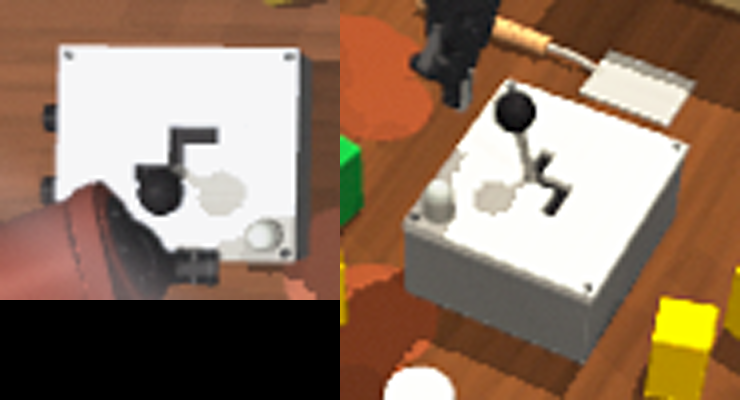

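Call:
{"name": "step_arm", "arguments": {
  "motion": [
    {"x": 0.04,"y": 0,"z": 0,"ax": 0,"ay": 0,"az": 0,"claw": 1},
    {"x": 0.07,"y": 0,"z": 0,"ax": 0,"ay": 0,"az": 0,"claw": 1},
    {"x": 0.1,"y": 0,"z": 0,"ax": 0,"ay": 0,"az": 0,"claw": 1},
    {"x": 0.12,"y": 0,"z": 0,"ax": 0,"ay": 0,"az": 0,"claw": 1},
    {"x": 0.14,"y": 0,"z": 0,"ax": 0,"ay": 0,"az": 0,"claw": 1},
    {"x": 0.14,"y": 0,"z": 0,"ax": 0,"ay": 0,"az": 0,"claw": 1}
  ]
}}

```text
clock: 16.2
position: [0.4961, 0.2611, 0.3165]
tool_rot: [3.142, 0.001, -3.125]
contact_force: [-0.6, -1.2, -0.1]
gripper_width: -0.0002
```

Call:
{"name": "step_arm", "arguments": {
  "motion": [
    {"x": 0.02,"y": 0,"z": 0,"ax": 0,"ay": 0,"az": 0,"claw": 1},
    {"x": 0.04,"y": 0,"z": 0,"ax": 0,"ay": 0,"az": 0,"claw": 1},
    {"x": 0.06,"y": 0,"z": 0,"ax": 0,"ay": 0,"az": 0,"claw": 1},
    {"x": 0.06,"y": 0,"z": 0,"ax": 0,"ay": 0,"az": 0,"claw": 1}
  ]
}}

```text
clock: 16.6
position: [0.5142, 0.2611, 0.3167]
tool_rot: [3.141, 0.002, -3.125]
contact_force: [-0.3, 0.3, 0.1]
gripper_width: -0.0002
```

Call:
{"name": "step_arm", "arguments": {
  "motion": [
    {"x": 0.02,"y": 0,"z": 0,"ax": 0,"ay": 0,"az": 0,"claw": 1},
    {"x": 0.04,"y": 0,"z": 0,"ax": 0,"ay": 0,"az": 0,"claw": 1},
    {"x": 0.06,"y": 0,"z": 0,"ax": 0,"ay": 0,"az": 0,"claw": 1}
  ]
}}

```text
clock: 16.9
position: [0.5317, 0.2611, 0.3165]
tool_rot: [-3.141, 0.0, -3.125]
contact_force: [-1.0, 0.1, 0.4]
gripper_width: -0.0001
```

Run:
```python
from h import *
s=robot.sense(); print(s['position'],np.degrees(s['tool_rot']),s['clock'],s['contact_force'])
a=robot.capture('top')[160:235,130:215,::-1]; b=robot.capture('scene')[90:190,240:340,::-1]
a=cv2.resize(a,None,fx=4,fy=4,interpolation=cv2.INTER_CUBIC); b=cv2.resize(b,None,fx=4,fy=4,interpolation=cv2.INTER_CUBIC)
o=np.zeros((400,740,3),np.uint8); o[:300,:340]=a; o[:400,340:]=b
cv2.imwrite('pics/s8.png',o)
```

```text
[0.53169125 0.26111978 0.31650601] [-1.79985219e+02  2.50806692e-02 -1.79040205e+02] 16.9 [-1.03635098  0.0682414   0.36059165]
```

View pics/s8.png

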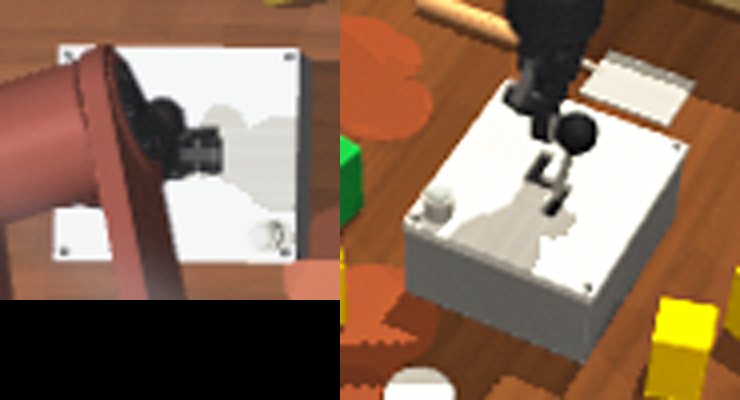

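The picture shows the knob being pushed across, with the stem now well along the cross leg. I'll keep pushing until it stops.

Call:
{"name": "step_arm", "arguments": {
  "motion": [
    {"x": 0.015,"y": 0,"z": 0,"ax": 0,"ay": 0,"az": 0,"claw": 1},
    {"x": 0.03,"y": 0,"z": 0,"ax": 0,"ay": 0,"az": 0,"claw": 1},
    {"x": 0.03,"y": 0,"z": 0,"ax": 0,"ay": 0,"az": 0,"claw": 1}
  ]
}}

```text
clock: 17.3
position: [0.5405, 0.2611, 0.3161]
tool_rot: [3.142, -0.0, -3.125]
contact_force: [-0.5, -0.2, 0.4]
gripper_width: 0.0
```

Call:
{"name": "step_arm", "arguments": {
  "motion": [
    {"x": 0.01,"y": 0,"z": 0,"ax": 0,"ay": 0,"az": 0,"claw": 1},
    {"x": 0.01,"y": 0,"z": 0,"ax": 0,"ay": 0,"az": 0,"claw": 1}
  ]
}}

```text
clock: 17.5
position: [0.5433, 0.2612, 0.3163]
tool_rot: [-3.142, -0.0, -3.125]
contact_force: [-0.6, 0.5, -1.8]
gripper_width: 0.0001
```

Call:
{"name": "step_arm", "arguments": {
  "motion": [
    {"x": 0.01,"y": 0,"z": 0,"ax": 0,"ay": 0,"az": 0,"claw": 1},
    {"x": 0.01,"y": 0,"z": 0,"ax": 0,"ay": 0,"az": 0,"claw": 1}
  ]
}}

```text
clock: 17.7
position: [0.546, 0.2611, 0.3162]
tool_rot: [-3.141, -0.001, -3.125]
contact_force: [-2.9, 0.2, -1.7]
gripper_width: -0.0003
```

Call:
{"name": "step_arm", "arguments": {
  "motion": [
    {"x": 0.007,"y": 0,"z": 0,"ax": 0,"ay": 0,"az": 0,"claw": 1},
    {"x": 0.007,"y": 0,"z": 0,"ax": 0,"ay": 0,"az": 0,"claw": 1}
  ]
}}

```text
clock: 17.9
position: [0.5477, 0.2612, 0.316]
tool_rot: [-3.141, -0.003, -3.125]
contact_force: [-4.5, -0.3, -0.5]
gripper_width: 0.0001
```

Call:
{"name": "step_arm", "arguments": {
  "motion": [
    {"x": 0.007,"y": 0,"z": 0,"ax": 0,"ay": 0,"az": 0,"claw": 1},
    {"x": 0.007,"y": 0,"z": 0,"ax": 0,"ay": 0,"az": 0,"claw": 1}
  ]
}}

```text
clock: 18.1
position: [0.5495, 0.2612, 0.3158]
tool_rot: [-3.141, -0.004, -3.125]
contact_force: [-5.6, 0.0, -0.7]
gripper_width: -0.0
```

Call:
{"name": "step_arm", "arguments": {
  "motion": [
    {"x": -0.08,"y": 0,"z": 0,"ax": 0,"ay": 0,"az": 0,"claw": 1},
    {"x": -0.08,"y": 0,"z": 0.12,"ax": 0,"ay": 0,"az": 0,"claw": 1},
    {"x": -0.08,"y": 0,"z": 0.22,"ax": 0,"ay": 0,"az": 0,"claw": 1},
    {"x": -0.08,"y": 0,"z": 0.22,"ax": 0,"ay": 0,"az": 0,"claw": 1},
    {"x": 0,"y": 0.12,"z": 0.22,"ax": 0,"ay": 0,"az": 0,"claw": 1},
    {"x": 0.08,"y": 0.21,"z": 0.22,"ax": 0,"ay": 0,"az": 0,"claw": 1},
    {"x": 0.08,"y": 0.21,"z": 0.22,"ax": 0,"ay": 0,"az": 0,"claw": 1},
    {"x": 0.08,"y": 0.21,"z": 0.1,"ax": 0,"ay": 0,"az": 0,"claw": 1},
    {"x": 0.08,"y": 0.21,"z": 0,"ax": 0,"ay": 0,"az": 0,"claw": 1},
    {"x": 0.08,"y": 0.21,"z": 0,"ax": 0,"ay": 0,"az": 0,"claw": 1}
  ]
}}

```text
clock: 19.1
position: [0.5724, 0.3228, 0.3105]
tool_rot: [-3.137, -0.009, -3.125]
contact_force: [-0.7, -0.7, 0.1]
gripper_width: -0.0002
```

Call:
{"name": "step_arm", "arguments": {
  "motion": [
    {"x": 0,"y": -0.05,"z": 0,"ax": 0,"ay": 0,"az": 0,"claw": 1},
    {"x": 0,"y": -0.08,"z": 0,"ax": 0,"ay": 0,"az": 0,"claw": 1},
    {"x": 0,"y": -0.1,"z": 0,"ax": 0,"ay": 0,"az": 0,"claw": 1},
    {"x": 0,"y": -0.12,"z": 0,"ax": 0,"ay": 0,"az": 0,"claw": 1},
    {"x": 0,"y": -0.14,"z": 0,"ax": 0,"ay": 0,"az": 0,"claw": 1},
    {"x": 0,"y": -0.16,"z": 0,"ax": 0,"ay": 0,"az": 0,"claw": 1},
    {"x": 0,"y": -0.16,"z": 0,"ax": 0,"ay": 0,"az": 0,"claw": 1}
  ]
}}

```text
clock: 19.8
position: [0.5745, 0.2755, 0.3169]
tool_rot: [-3.142, 0.001, -3.126]
contact_force: [1.1, -0.2, 0.7]
gripper_width: 0.0002
```

Call:
{"name": "step_arm", "arguments": {
  "motion": [
    {"x": 0,"y": -0.02,"z": 0,"ax": 0,"ay": 0,"az": 0,"claw": 1},
    {"x": 0,"y": -0.04,"z": 0,"ax": 0,"ay": 0,"az": 0,"claw": 1},
    {"x": 0,"y": -0.06,"z": 0,"ax": 0,"ay": 0,"az": 0,"claw": 1},
    {"x": 0,"y": -0.08,"z": 0,"ax": 0,"ay": 0,"az": 0,"claw": 1},
    {"x": 0,"y": -0.08,"z": 0,"ax": 0,"ay": 0,"az": 0,"claw": 1}
  ]
}}

```text
clock: 20.3
position: [0.5741, 0.2512, 0.3159]
tool_rot: [-3.141, -0.002, -3.126]
contact_force: [-0.7, 0.3, -0.6]
gripper_width: -0.0
```

Call:
{"name": "step_arm", "arguments": {
  "motion": [
    {"x": 0,"y": -0.01,"z": 0,"ax": 0,"ay": 0,"az": 0,"claw": 1},
    {"x": 0,"y": -0.015,"z": 0,"ax": 0,"ay": 0,"az": 0,"claw": 1},
    {"x": 0,"y": -0.015,"z": 0,"ax": 0,"ay": 0,"az": 0,"claw": 1}
  ]
}}

```text
clock: 20.6
position: [0.5743, 0.2475, 0.3165]
tool_rot: [-3.141, -0.0, -3.125]
contact_force: [-0.5, 1.3, -0.9]
gripper_width: 0.0001
```

Call:
{"name": "step_arm", "arguments": {
  "motion": [
    {"x": 0,"y": -0.01,"z": 0,"ax": 0,"ay": 0,"az": 0,"claw": 1},
    {"x": 0,"y": -0.01,"z": 0,"ax": 0,"ay": 0,"az": 0,"claw": 1}
  ]
}}

```text
clock: 20.8
position: [0.5744, 0.2445, 0.3165]
tool_rot: [-3.142, 0.0, -3.125]
contact_force: [-0.5, 1.1, -0.6]
gripper_width: 0.0001
```

Call:
{"name": "step_arm", "arguments": {
  "motion": [
    {"x": 0,"y": -0.01,"z": 0,"ax": 0,"ay": 0,"az": 0,"claw": 1},
    {"x": 0,"y": -0.01,"z": 0,"ax": 0,"ay": 0,"az": 0,"claw": 1}
  ]
}}

```text
clock: 21.0
position: [0.5743, 0.242, 0.3165]
tool_rot: [3.14, 0.0, -3.125]
contact_force: [0.3, 3.5, -1.5]
gripper_width: 0.0002
```

Call:
{"name": "step_arm", "arguments": {
  "motion": [
    {"x": 0,"y": -0.01,"z": 0,"ax": 0,"ay": 0,"az": 0,"claw": 1},
    {"x": 0,"y": -0.01,"z": 0,"ax": 0,"ay": 0,"az": 0,"claw": 1}
  ]
}}

```text
clock: 21.2
position: [0.5742, 0.2396, 0.3164]
tool_rot: [3.138, 0.0, -3.126]
contact_force: [0.6, 7.2, -1.7]
gripper_width: 0.0004
```

End stop felt at about y = 0.242, where I expected it. I'll back off, rise clear and check.

Call:
{"name": "step_arm", "arguments": {
  "motion": [
    {"x": 0,"y": 0.05,"z": 0,"ax": 0,"ay": 0,"az": 0,"claw": 1},
    {"x": 0,"y": 0.12,"z": 0,"ax": 0,"ay": 0,"az": 0,"claw": 1},
    {"x": 0,"y": 0.12,"z": 0.12,"ax": 0,"ay": 0,"az": 0,"claw": 1},
    {"x": 0,"y": 0.12,"z": 0.25,"ax": 0,"ay": 0,"az": 0,"claw": 1},
    {"x": 0,"y": 0.25,"z": 0.35,"ax": 0,"ay": 0,"az": 0,"claw": 1},
    {"x": -0.1,"y": 0.4,"z": 0.35,"ax": 0,"ay": 0,"az": 0,"claw": 1},
    {"x": -0.3,"y": 0.5,"z": 0.35,"ax": 0,"ay": 0,"az": 0,"claw": 1},
    {"x": -0.4,"y": 0.5,"z": 0.35,"ax": 0,"ay": 0,"az": 0,"claw": 1},
    {"x": -0.4,"y": 0.5,"z": 0.35,"ax": 0,"ay": 0,"az": 0,"claw": 1},
    {"x": -0.4,"y": 0.5,"z": 0.35,"ax": 0,"ay": 0,"az": 0,"claw": 1}
  ]
}}

```text
clock: 22.2
position: [0.4533, 0.3892, 0.4217]
tool_rot: [-3.14, 0.001, -3.122]
contact_force: [0.3, -0.6, -0.2]
gripper_width: 0.0
```

Run:
```python
from h import *
s=robot.sense(); print(s['position'],s['clock'],s['contact_force'],abs(s['joint_vel']).max())
a=robot.capture('top')[150:240,130:370,::-1]; b=robot.capture('scene')[90:330,120:350,::-1]
a=cv2.resize(a,None,fx=2,fy=2,interpolation=cv2.INTER_CUBIC); b=cv2.resize(b,None,fx=1.35,fy=1.35,interpolation=cv2.INTER_CUBIC)
o=np.zeros((330,480+b.shape[1],3),np.uint8); o[:180,:480]=a; o[:b.shape[0],480:]=b[:330]
cv2.imwrite('pics/s9.png',o)
print(proj('top',(.5725,.211,.15)))
```

```text
[0.4533034  0.38921897 0.42170943] 22.2 [ 0.27046588 -0.57685632 -0.23113533] 0.0397654659436037
(np.float64(187.1545616727778), np.float64(186.324002948633))
```

View pics/s9.png

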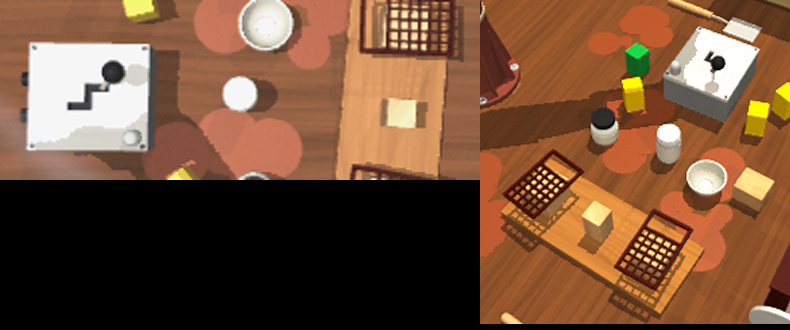

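```bash
python3 -c "
from workcell import robot
print(robot.job_done())"
```

```text
the job is handed in; nothing more can be done
None
```

The job is handed in at about 22 s of the 72 s allowed. `job_done` gives no verdict, so the checks below are my own.

- **Pine block:** it stands upright and released in the gap between the wet frames. It was put down within a few millimetres of the plank's centre.
- **Lever:** I pushed it to the tongue at centre off and left it there for over 2 s. I then pushed it across to the far leg and home until I felt the end stop (about 7 N).
- **Last picture:** the knob is within 1 pixel, about 2 mm, of where it should be at the reverse end, which puts throw at roughly -0.37 rad. By eye, the frames and the bystanders in view look unmoved; the brush was mostly out of that view. The arm was clear of everything.

**Unplanned contact:** on the first push the gripper pressed down on the knob with about 24 N, below the 40 N limit. I raised the tool and pushed on without further trouble.

I viewed 12 pictures, two over the budget of 10.

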